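# Wind the work slide under the copper engraving wheel

## Task

Turn the hand crank of the rack slide, the way and as many turns as needed, until the grey cabochon on the little turntable stands centred beneath the thin copper wheel (not the cork drum). Move the carriage only with the crank, never by pushing it or what it carries; then let go and leave everything else on the bench undisturbed.

Things in the scene. Friction and masses are not known exactly. Their poses are not given: they have to be found in the camera images.
- slide_base: Fixed rack slide: grey gearbox with a sloping crank, and beside it (centre line at y = +170 mm) a steel rail along x, 320 x 75 mm, 36 mm high, centred at x = 0. Origin on the bench below the crank hub; x roughly away from the robot, y from crank to rail, z up. The crank axis passes through its point (0, 0, 100 mm) and leans 35 deg from vertical towards +x: outward direction (0.574, 0, 0.819).
- crank (a joint): Crank angle, rad, counter-clockwise as seen looking down onto the crank. At 0 the arm points down the slope, along (0.819, 0, -0.574) of slide_base; at +1.57 along its +y. Range about 1.9 turns either way; stays where it is left. A rack drives the carriage: +1 rad moves it 7.5 mm towards slide_base +x (47 mm a turn).
- crank_grip (a point): Middle of the crank's grip, 50 mm from the crank axis: a flat wooden paddle fixed to the arm (does not spin), 26 mm long radially (x), 12 mm thick tangentially (y), 48 mm tall along the crank axis (z, outward). It stands on a steel arm 10 mm thick; paddle spans 10 to 58 mm, this point 36 mm, above the arm's underside. The hub on the axis is 28 mm in diameter, 14 mm high.
- crank_hub (a point): Point on the crank axis at the underside of the crank arm, (0, 0, 100 mm) of slide_base; its z is the outward crank axis, its x points along the arm to the grip.
- carriage: Carriage on the rail, moving along slide_base x, up to 93 mm either side of the rail's middle: aluminium plate 90 x 90 x 12 mm with a steel turntable, 80 mm in diameter, knurled rim, and a grey glass cabochon fixed in its middle. Origin: centre of the plate's underside, 35 mm above the bench; axes as slide_base.
- work_top (a point): Apex of the grey glass cabochon (40 mm diameter dome, 14 mm high) in the middle of the turntable on the carriage, 79 mm above the bench.
- copper_tip (a point): Lowest point of the copper engraving wheel: a thin upright copper disc, 50 mm in diameter, 4 mm thick, on a horizontal spindle (along slide_base -y, 115 mm above the bench) of a fixed grey motor head beyond the rail. This point is 90 mm above the bench, 11 mm above the cabochon's path. Its x is slide_base +y, its y is slide_base -x.
- cork_tip (a point): Lowest point of the cork polishing drum, the other head beside the copper one: a drum 30 mm in diameter and 34 mm long on the end of an identical spindle. Not the one wanted. Either head may be the nearer or the farther one along the rail.
- bowl: Bystander: crackled clear glass bowl, 128 mm across, 62 mm high. Origin under its centre.
- graphite_block: Bystander: graphite marking block 60 x 35 x 20 mm. Origin under its centre.
- spare_wheel: Bystander: spare copper wheel lying flat, 48 mm in diameter, 5 mm thick with a 16 mm hub 12 mm high. Origin under its centre.
- cabochon: Bystander: loose grey glass cabochon, 44 mm in diameter, 16 mm high. Origin under its centre.
- brush: Bystander: hand brush lying flat, about 200 mm long. Origin under its middle.
- grit_jar: Bystander: small jar, 60 mm in diameter, 75 mm high. Origin under its centre.
- glass_blank: Bystander: flat greenish glass disc, 90 mm in diameter, 10 mm thick. Origin under its centre.
Mind the look-alikes: they are no part of the job. What is shaped like the part that bears copper_tip but blue or green is not meant.

How it is judged:
At the end, for the whole second after the job is handed in: The cabochon's apex is within 4 mm of the middle of the copper wheel, measured along the rail, and the carriage is at rest (under 3 mm/s) (y of work_top in the frame of copper_tip between -0.004 and 0.004 m and linear speed of carriage below 0.003 m/s); the robot touches nothing.
It fails at once if the robot pushes the carriage, its turntable or its cabochon directly (over 1 N) (contact force between any of the fingers, the arm and carriage above 1 N).
It fails at once if a bystander (bowl, graphite block, spare wheel, loose cabochon, brush, jar, glass blank) is moved more than 15 mm (distance of any of bowl, graphite_block, spare_wheel, cabochon, brush, grit_jar, glass_blank from where it was at the start of the episode above 0.015 m).
It also fails if it takes over 67 s, if anything falls off the work surface, if the arm or the gripper's body presses on something with over 40 N, if the wrist force passes 120 N, or if a joint passes its speed limit or range.

## Robot

A 7-joint arm with a two-finger parallel gripper is mounted at the origin on the work surface. World frame = base frame: x ahead of the robot, y to its left, z up, the work surface at z = 0. Lengths are in m, angles in rad, forces in N, time in s.
With the tool pointing down it reaches from about 0.4 to 0.85 m from the base axis. Payload 10.4 kg.
Tool frame: the origin (TCP) lies midway between the tips of the shut fingers; the grasp point (between the pads) lies 19 mm behind it; z points along the fingers, y is the line along which they close (so a half turn about z gives the same grasp; the last joint's range is limited). The gripper opens to 87 mm and grips with 3 to 60 N. Pads are 19 mm wide; open, the fingers measure 117 mm over their backs; the gripper's body (75 mm by 190 mm) begins 51 mm behind the grasp point.
Start: joints at [1.304, 0.332, -0.065, 1.46, 0.022, 1.35, -0.088], TCP at [0.151, -0.607, 0.223] pointing down, gripper open.
Joint ranges: [-2.6, 2.6], [-0.5, 2.12], [-1.47, 1.34], [0.16, 2.42], [-1.27, 4.41], [0.06, 2.06], [-2.6, 2.6]. Speed limits (rad/s): [2.22, 2.22, 2.79, 2.79, 3.14, 3.14, 3.14].

## Interface

Orientations are given as a unit quaternion [x, y, z, w].
In Python, from bench import r gives the robot as it stands.
- The arm moves only by the tool arm_command, never from a script. Its argument "moves" is one flat list of numbers, 4 for each row, row after row: the shift along the tool's x, y, z in cm, then the turn about the tool's z in degrees. A call has 1 to 12 rows; each row shifts and turns the commanded pose from where the row before left it, along the tool's axes as they then stand; what a row does not reach is not made up. A row lasts 1/12 s, in which the tool goes at most 41.7 mm and 7.16 degrees, less where a joint would pass 70% of its speed; a pose out of reach is approached as far as the arm can. A call with a gripper value outside its range is refused whole. "fingers" is the opening in per cent of the stroke, from 0 (shut) to 100 (fully open), set as the call begins (left out, the last holds). The fingers move at their own pace and stop on an object; "squeeze" is the grip in N (left out, the last holds). Time passes only in rows, so rows that do not move let the fingers close. It gives the time, the measured TCP pose, the force, the opening and the grip force at its end, in the units of the state.
- r.read_state(): the state, without advancing time (a new reading comes with each control period).
- r.camera(name): name is "scene" or "top" or "wrist"; returns the picture (400x640x3 uint8, red, green, blue); there is no depth.
- r.camera_info(name): a dict with "fx", "fy", "cx", "cy" (pixels), "origin" and "attitude" of the camera in the world. Camera axes: x right, y up, looking along -z (the intrinsics and any distortion apply to the point x, -y, -z); pixel columns grow to the right and rows downward; lengths in m; the calibration is good to about 2 mm. A picture is of the moment at which its call begins: read the wrist's pose just before it. camera_info takes no time and is no camera call; for the wrist camera it gives the pose at the moment of the call.
- r.close_job(): hands the job in; it is judged then, once.
The state is a dict: "time": time; "joint_positions": joint angles; "joint_vel": joint speeds; "joint_torque": joint torques, N m; "ee_pos": TCP position; "eef_rot": TCP orientation; "ft_force": force on the tool from outside, world axes, zero at the start; "torque": the same for the moment, N m; "width": finger opening in m; "grip_force": force on a finger pad.
Only numpy, scipy, OpenCV 4.12 (cv2) and the standard library are available. Lean on these libraries where they do the work, as an engineer would, in place of code of your own. Each camera call takes 0.05 s, during which the arm holds its last target. There are 200 camera calls.

## Working session

There is one attempt and no reset: what is moved stays moved. The work goes in short steps, Python scripts to look and compute and a tool call to move; the robot and the scene stay as the last step left them, time stands still between calls to the robot, and variables do not carry over. Pictures are saved under pics/ and viewed, at most 10 in all, crops included, and the job is handed in when it is done.

Besides the shell and the picture viewer there is one more tool, called after ">>>" as name(argument=value, ...), one argument or row to a line, values as JSON. arm_command: Moves the arm, as the interface text tells. Its arguments: {"type":"object","properties":{"moves":{"type":"array"},"fingers":{"type":"number"},"squeeze":{"type":"number"}},"required":["moves"]}

```bash
mkdir -p pics
python3 - <<'E'
from bench import r
import cv2
for n in("scene","top"):
    i=r.camera(n); cv2.imwrite(f"pics/{n}0.png",i[:,:,::-1]); print(n,r.camera_info(n))
s=r.read_state();print(s["time"],s["ee_pos"],s["eef_rot"],s["width"])
E
```

```text
scene {'fx': 390.43675196871965, 'fy': 390.43675196871965, 'cx': 318.3863996329521, 'cy': 198.55967871699136, 'origin': array([ 1.17959192, -0.81303086,  0.86432334]), 'attitude': array([0.42007585, 0.15268632, 0.29190978, 0.84558373])}
top {'fx': 436.96932485122085, 'fy': 436.96932485122085, 'cx': 311.25891387978663, 'cy': 202.90732232590074, 'origin': array([ 0.34816888, -0.00225418,  1.2206209 ]), 'attitude': array([-0.05870483,  0.04163958,  0.70868651, -0.7018428 ])}
0.1 [ 0.15076572 -0.6061841   0.22183094] [ 9.92579848e-01  1.21592896e-01 -1.13590723e-04 -6.32946684e-04] 0.08684066026369013
```

View pics/scene0.png

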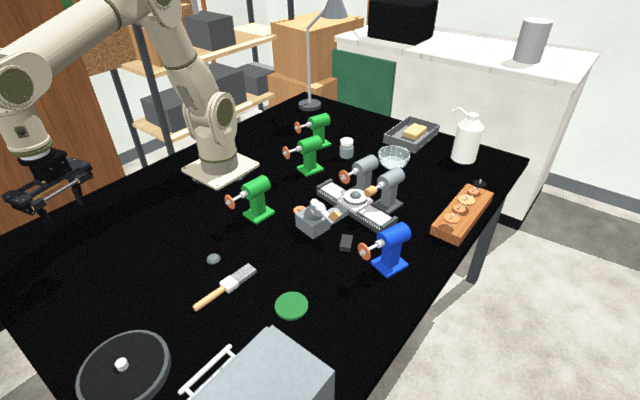

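View pics/top0.png

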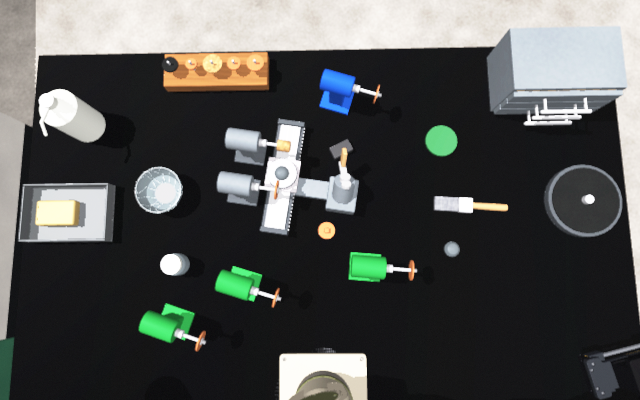

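Scene and top views: the grey heads are at top (245,138), which has the cork drum at (284,146), and (238,183), which has the copper wheel at (276,188). Look-alikes are the blue head (338,85) and the green heads (370,266), (238,284) and (165,325). The spare wheel is at (326,231) and the loose cabochon at (452,249). I choose the grey nearer head with the copper wheel at (276,188) and the crank paddle at (344,158). Next is a close crop to check this.

Run:
```python
import cv2,numpy as np
a=cv2.imread("pics/top0.png")[110:245,215:375]
b=cv2.imread("pics/scene0.png")[145:245,280:420]
a=cv2.resize(a,None,fx=5,fy=5,interpolation=cv2.INTER_CUBIC)[:600]
a=cv2.resize(a,(711,600)) if 0 else a
cv2.imwrite("pics/c1.png",a[:600,:800])
cv2.imwrite("pics/c2.png",cv2.resize(b,None,fx=5,fy=5,interpolation=cv2.INTER_CUBIC))
```

```text
(no output)
```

View pics/c1.png

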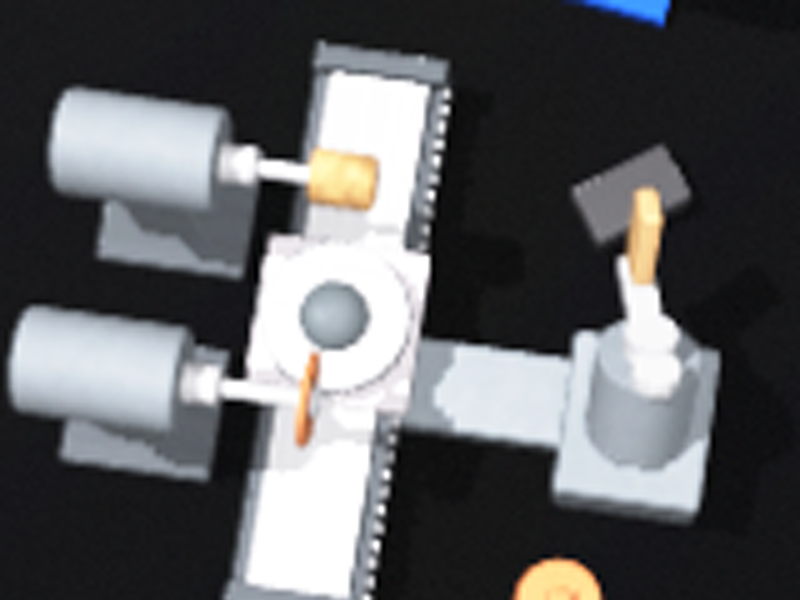

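View pics/c2.png

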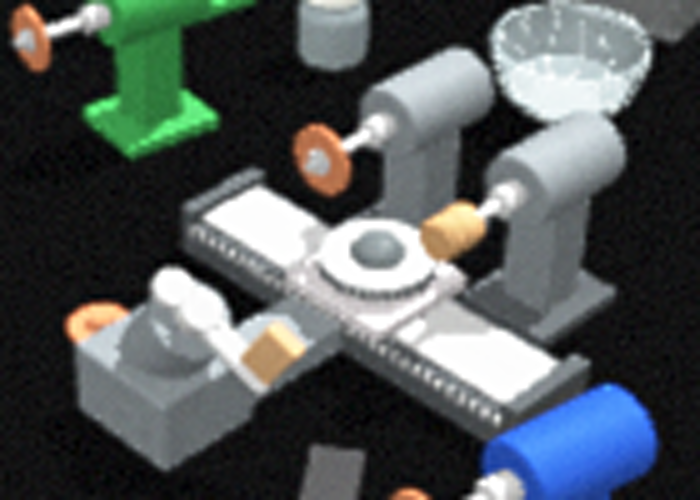

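```bash
cat > h.py <<'E'
import numpy as np
from scipy.spatial.transform import Rotation as R
from scipy.optimize import least_squares
def proj(ci,P):
    p=R.from_quat(ci["attitude"]).inv().apply(np.atleast_2d(P)-ci["origin"])
    return np.c_[ci["cx"]+ci["fx"]*p[:,0]/-p[:,2], ci["cy"]+ci["fy"]*p[:,1]/p[:,2]]
AX=np.array([.574,0,.819]); D=np.array([.819,0,-.574]); Y=np.array([0,1.,0])
def grip(q,h=.036,rad=.05): return np.array([0,0,.1])+AX*h+rad*(np.cos(q)*D+np.sin(q)*Y)
def world(P,x,y,yaw): return R.from_euler("z",yaw).apply(np.atleast_2d(P))+[x,y,0]
E
cat > fit.py <<'E'
from h import *
from bench import r
T=r.camera_info("top");S=r.camera_info("scene")
t=lambda a,b:np.array([215+a/5-.4,110+b/5-.4]); s=lambda a,b:np.array([280+a/5-.4,145+b/5-.4])
def model(v):
    x,y,yaw,c,q,u,k=v
    M=[("T",[c,.17,.079],t(335,313)),("S",[c,.17,.079],s(378,240)),
     ("T",[c+.045,.215,.047],t(265,240)),("T",[c+.045,.125,.047],t(430,258)),("T",[c-.045,.125,.047],t(405,412)),
     ("T",[u,.17,.115],t(308,397)),("S",[u,.17,.115],s(322,160)),
     ("T",[k,.17,.115],t(343,180)),("S",[k,.17,.115],s(455,231)),
     ("T",grip(q),t(646,238)),("S",grip(q),s(273,352)),
     ("T",[.16,.2075,.04],t(318,45)),("T",[.16,.1325,.04],t(448,62)),
     ("S",[-.16,.2075,.04],s(265,172)),("S",[-.16,.1325,.04],s(183,210)),("S",[.16,.2075,.04],s(588,362))]
    W=world(np.array([m[1] for m in M]),x,y,yaw)
    pr=np.array([proj(T if m[0]=="T" else S,w)[0] for m,w in zip(M,W)])
    return pr-np.array([m[2] for m in M])
f=least_squares(lambda v:model(v).ravel(),[.4,-.1,-.1,0,0,-.05,.05],loss="soft_l1")
print(f.x.round(4));print(model(f.x).round(1).tolist())
x,y,yaw,c,q,u,k=f.x
print("grip",world(grip(q),x,y,yaw),"hub",world([0,0,.1],x,y,yaw),"turn",(u-c)/.0075)
E
python3 fit.py
```

```text
[ 5.683e-01 -6.190e-02 -1.601e-01  5.000e-04  2.082e-01 -5.250e-02
  6.460e-02]
[[-0.9, -0.2], [-0.4, -0.9], [0.7, -1.3], [-0.1, -0.2], [-0.2, 0.9], [-0.2, 0.0], [0.0, 0.1], [0.1, -0.3], [-1.0, 0.4], [-0.3, -0.5], [-0.5, 0.1], [-0.2, -0.5], [0.1, -0.2], [-2.4, -1.0], [-0.7, -0.8], [0.3, 0.4]]
grip [[ 0.62990641 -0.06137968  0.1014037 ]] hub [[ 0.56830581 -0.06189902  0.1       ]] turn -7.0712689642754185
```

Close crop: the copper wheel is edge-on at crop (308,397) on the nearer grey head, the cork is on the farther one, and the paddle is at (646,238) pointing roughly down-slope. The fit residuals are under 1 px, with c≈0 and q≈0.2. I need about −7 rad (clockwise). Plan: push the paddle round with the shut fingers.

```bash
cat >> h.py <<'E'
POSE=(.5683,-.0619,-.1601)
G=np.array(np.meshgrid(np.linspace(-.013,.013,9),np.linspace(-.006,.006,7),np.linspace(.010,.058,25))).reshape(3,-1).T
def tip(q,gap,yawT,sgn=1):
    """TCP so that shut fingers (19x30 mm) stand 'gap' behind the paddle (sgn=1: on its +q side)"""
    e=np.cos(q)*D+np.sin(q)*Y; tn=-np.sin(q)*D+np.cos(q)*Y
    pts=world(np.array([0,0,.1])+np.outer(.05+G[:,0],e)+np.outer(G[:,1],tn)+np.outer(G[:,2],AX),*POSE)
    g=world(grip(q),*POSE)[0]; z=g[2]-.009+.005*np.sin(q)*sgn
    pts=pts[pts[:,2]>z]
    h=R.from_euler("z",POSE[2]).apply(tn)*sgn; h[2]=0; h/=np.linalg.norm(h)
    X=np.array([np.cos(yawT),np.sin(yawT)]);Yt=np.array([-X[1],X[0]])
    # contact point at this height on paddle midline
    hh=.036 + (z-g[2])/.819*0
    for o in np.arange(0,.08,.0005):
        c=g[:2]+h[:2]*o; d=pts[:,:2]-c
        if not np.any((abs(d@X)<.0095)&(abs(d@Yt)<.015)): break
    return np.r_[g[:2]+h[:2]*(o+gap),z]
def rows(a,ts,rot):
    p=np.vstack([a]+list(ts)); d=R.from_quat(rot).inv().apply(np.diff(p,axis=0))*100
    return d
E
python3 - <<'E'
from h import *
from bench import r
s=r.read_state(); m=R.from_quat(s["eef_rot"]).as_matrix(); yw=np.arctan2(m[1,0],m[0,0]); print(m.round(3),yw)
t0=tip(.21,.012,yw); print(t0)
print("up/transit total (tool cm):",rows(s["ee_pos"],[[*t0[:2],.25],t0],s["eef_rot"]).round(2))
for q in np.arange(.21,-7.3,-.4): print(round(q,2),tip(q,0,yw).round(4))
E
```

```text
[[ 0.97   0.241 -0.   ]
 [ 0.241 -0.97   0.001]
 [-0.    -0.001 -1.   ]] 0.2437891551777297
[ 0.62944152 -0.02529211  0.09345681]
up/transit total (tool cm): [[ 6.047e+01 -4.482e+01 -2.760e+00]
 [ 0.000e+00  2.000e-02  1.565e+01]]
0.21 [ 0.6296 -0.0373  0.0935]
-0.19 [ 0.635  -0.0562  0.0914]
-0.59 [ 0.636  -0.0748  0.0939]
-0.99 [ 0.6281 -0.0965  0.1006]
-1.39 [ 0.6181 -0.1131  0.1104]
-1.79 [ 0.6022 -0.1256  0.1218]
-2.19 [ 0.5805 -0.1277  0.1331]
-2.59 [ 0.5587 -0.1127  0.1423]
-2.99 [ 0.5466 -0.0912  0.1481]
-3.39 [ 0.5427 -0.0696  0.1495]
-3.79 [ 0.5455 -0.0483  0.1464]
-4.19 [ 0.5566 -0.0283  0.1391]
-4.59 [ 0.5692 -0.0152  0.129 ]
-4.99 [ 0.5841 -0.0069  0.1174]
-5.39 [ 0.6051 -0.0103  0.1064]
-5.79 [ 0.6222 -0.0248  0.0976]
-6.19 [ 0.6317 -0.0437  0.0924]
-6.59 [ 0.6361 -0.0607  0.0916]
-6.99 [ 0.6348 -0.081   0.0954]
```

>>> arm_command(
  moves=[0, 0, -2.8, 0, 2.0, -1.5, 0, 0, 2.8, -2.1, 0, 0, 2.8, -2.1, 0, 0, 2.8, -2.1, 0, 0, 2.8, -2.1, 0, 0, 2.8, -2.1, 0, 0, 2.8, -2.1, 0, 0, 2.8, -2.1, 0, 0, 2.8, -2.1, 0, 0, 2.8, -2.1, 0, 0, 2.8, -2.1, 0, 0],
  fingers=0,
  squeeze=10,
)

```text
time: 1.1
ee_pos: [0.3883, -0.3142, 0.2504]
eef_rot: [0.993, 0.122, -0.0, -0.0]
ft_force: [1.4, 0.2, -0.6]
width: 0.0151
grip_force: 0.0
```

>>> arm_command(
  moves=[2.8, -2.1, 0, 0, 2.8, -2.1, 0, 0, 2.8, -2.1, 0, 0, 2.8, -2.1, 0, 0, 2.8, -2.1, 0, 0, 2.8, -2.1, 0, 0, 2.8, -2.1, 0, 0, 2.8, -2.1, 0, 0, 2.8, -2.1, 0, 0, 2.8, -2.1, 0, 0, 2.0, -1.5, 0, 0, 0, 0, 0, 0],
)

```text
time: 2.1
ee_pos: [0.6259, -0.0188, 0.2495]
eef_rot: [0.992, 0.125, -0.0, -0.002]
ft_force: [-0.0, 1.5, 1.0]
width: 0.0003
grip_force: 0.0
```

Run:
```python
from h import *
from bench import r
import cv2
s=r.read_state(); m=R.from_quat(s["eef_rot"]).as_matrix(); yw=np.arctan2(m[1,0],m[0,0])
print(s["time"],s["ee_pos"],yw,s["width"],s["joint_positions"])
print(rows(s["ee_pos"],[tip(.21,.012,yw)],s["eef_rot"]).round(2))
cv2.imwrite("pics/w1.png",r.camera("wrist")[:,:,::-1])
```

```text
2.1 [ 0.62594223 -0.01883255  0.24945878] 0.25054211893750034 0.00029146900760840033 [ 0.40499949  0.38330361 -0.59414737  1.39069334  0.2094135   1.43175484
 -1.50447414]
[[ 0.18  0.77 15.6 ]]
```

View pics/w1.png

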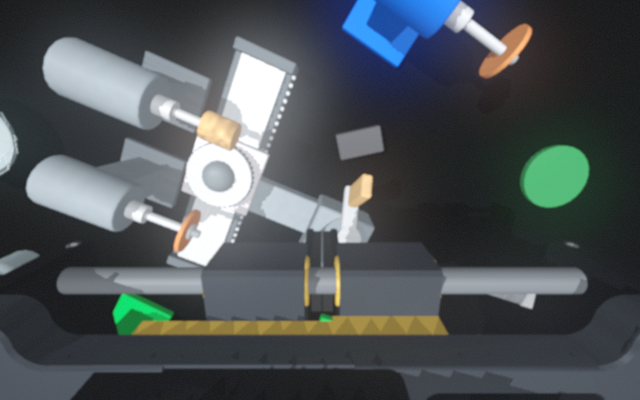

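Wrist view: paddle at (361,190), cabochon (217,177), copper wheel (188,230). The shut fingers at (322,240) are on the paddle's +y side, as wanted.

Run:
```python
from h import *
from bench import r
W=r.camera_info("wrist")
print(proj(W,world([grip(.21),[.0005,.17,.079],[-.0525,.17,.115]],*POSE)).round(0))
```

```text
[[358. 190.]
 [211. 179.]
 [185. 229.]]
```

>>> arm_command(
  moves=[0, 0, 2.0, 0, 0, 0, 3.0, 0, 0, 0, 3.0, 0, 0, 0, 3.0, 0, 0, 0, 3.0, 0, 0.2, 0, 1.6, 0, 0, 0, 0, 0],
)

```text
time: 2.73
ee_pos: [0.6236, -0.026, 0.0902]
eef_rot: [0.993, 0.121, -0.003, -0.0]
ft_force: [-0.6, -1.1, 0.2]
width: 0.0002
grip_force: 0.0
```

```bash
cat > nxt.py <<'E'
import sys
from h import *
from bench import r
s=r.read_state(); m=R.from_quat(s["eef_rot"]).as_matrix(); yw=np.arctan2(m[1,0],m[0,0])
qs=np.linspace(float(sys.argv[1]),float(sys.argv[2]),int(sys.argv[3]))
T=[tip(q,-.002,yw) for q in qs]
print(s["time"],s["ee_pos"].round(4),s["ft_force"].round(1))
print(rows(s["ee_pos"],T,s["eef_rot"]).round(1).tolist())
E
python3 nxt.py .1 -2.9 24
```

```text
2.7333 [ 0.6236 -0.026   0.0902] [-0.6 -1.1  0.2]
[[0.3, 2.1, -0.2], [-0.0, 0.6, 0.1], [0.0, 0.5, 0.0], [-0.0, 0.5, -0.0], [-0.1, 0.6, -0.1], [-0.2, 0.7, -0.1], [-0.3, 0.6, -0.2], [-0.4, 0.6, -0.2], [-0.5, 0.6, -0.2], [-0.6, 0.5, -0.3], [-0.5, 0.4, -0.3], [-0.4, 0.4, -0.3], [-0.4, 0.4, -0.4], [-0.7, 0.3, -0.4], [-0.6, 0.2, -0.4], [-0.6, 0.1, -0.4], [-0.7, -0.1, -0.4], [-0.7, -0.2, -0.4], [-0.6, -0.2, -0.3], [-0.7, -0.7, -0.3], [-0.5, -0.7, -0.3], [-0.4, -0.8, -0.3], [-0.3, -0.8, -0.2], [-0.2, -0.8, -0.2]]
```

>>> arm_command(
  moves=[0.3, 0.6, -0.2, 0, 0, 0.8, 0, 0, 0, 0.7, 0, 0, 0, 0.6, 0.1, 0, 0, 0.5, 0, 0, 0, 0.5, 0, 0, -0.1, 0.6, -0.1, 0, -0.2, 0.7, -0.1, 0, -0.3, 0.6, -0.2, 0, -0.4, 0.6, -0.2, 0, 0, 0, 0, 0],
)

```text
time: 3.65
ee_pos: [0.635, -0.0884, 0.1024]
eef_rot: [0.993, 0.121, 0.001, 0.001]
ft_force: [1.7, 1.5, 1.7]
width: 0.0004
grip_force: 1.1
```

```bash
python3 nxt.py -1.04 -2.9 15
python3 - <<'E'
from bench import r
import cv2
cv2.imwrite("pics/w2.png",r.camera("wrist")[:,:,::-1])
E
```

```text
3.65 [ 0.635  -0.0884  0.1024] [1.7 1.5 1.7]
[[-1.2, 0.9, 0.1], [-0.5, 0.5, -0.3], [-0.4, 0.4, -0.3], [-0.4, 0.4, -0.4], [-0.5, 0.3, -0.4], [-0.8, 0.2, -0.4], [-0.6, 0.2, -0.4], [-0.7, 0.0, -0.4], [-0.8, -0.3, -0.4], [-0.7, -0.3, -0.4], [-0.6, -0.6, -0.3], [-0.5, -0.7, -0.3], [-0.4, -0.8, -0.3], [-0.3, -0.8, -0.2], [-0.2, -0.8, -0.2]]
```

View pics/w2.png

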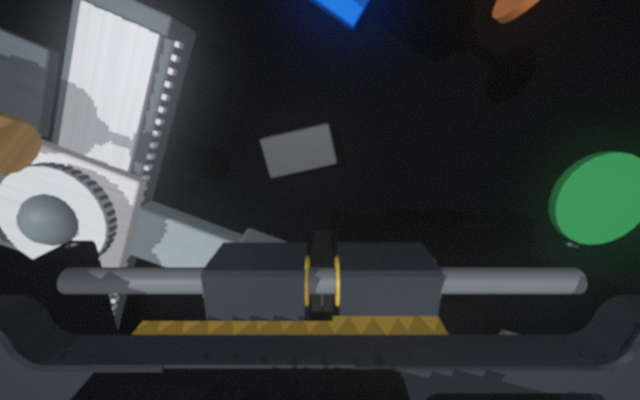

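Wrist view: cabochon apex at about (47,217), with the paddle hidden behind the fingers. The carriage position gives the crank angle.

```bash
cat > car.py <<'E'
import sys
from h import *
from bench import r
def unproj(ci,u,v,z):
    d=R.from_quat(ci["attitude"]).apply([(u-ci["cx"])/ci["fx"],-(v-ci["cy"])/ci["fy"],-1]);o=ci["origin"]
    P=o+d*(z-o[2])/d[2]
    return R.from_euler("z",-POSE[2]).apply(P-[POSE[0],POSE[1],0])
if __name__=="__main__":
    p=unproj(r.camera_info(sys.argv[1]),float(sys.argv[2]),float(sys.argv[3]),float(sys.argv[4])); print(p.round(4),"q",p[0]/.0075)
E
python3 car.py wrist 47 217 .079
python3 - <<'E'
from bench import r
import cv2
i=r.camera("scene")[:,:,::-1][130:250,270:430]
cv2.imwrite("pics/s2.png",cv2.resize(i,None,fx=5,fy=5,interpolation=2))
E
```

```text
[0.0064 0.1611 0.079 ] q 0.8561581378325602
```

View pics/s2.png

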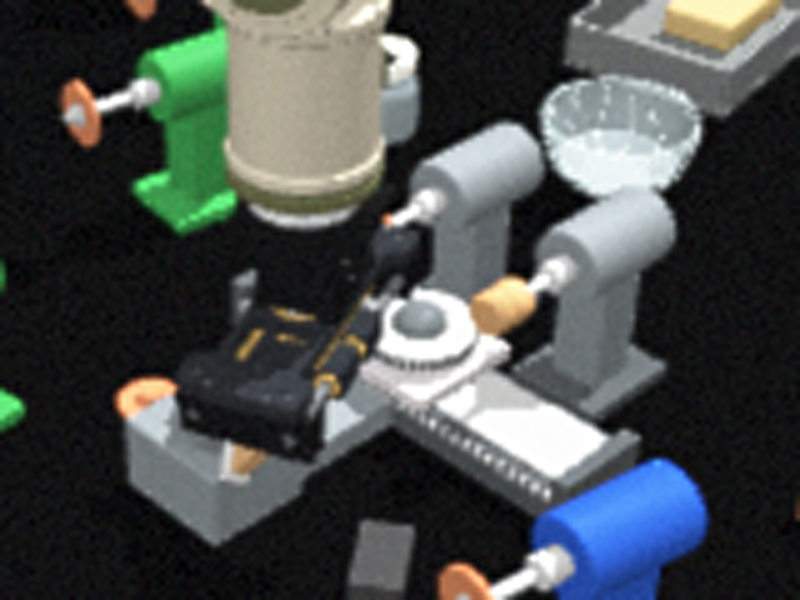

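Scene: the paddle, now at px (318,222), has swung towards −y, and the cabochon is at (354.4,191.6). The push is working, so I continue.

```bash
python3 car.py scene 354.4 191.3 .079;python3 - <<'E'
from h import *
from bench import r
for q in(-.2,-.5,-.8,-1.1):print(q,proj(r.camera_info("scene"),world(grip(q,.025),*POSE)))
E
```

```text
[-0.0022  0.1708  0.079 ] q -0.2977595022507237
-0.2 [[327.47452513 219.2966207 ]]
-0.5 [[323.19534145 219.93842701]]
-0.8 [[318.66634712 219.2143057 ]]
-1.1 [[314.31296815 217.17585616]]
```

>>> arm_command(
  moves=[-0.4, 0.3, 0.1, 0, -0.4, 0.3, 0, 0, -0.4, 0.3, 0, 0, -0.5, 0.5, -0.3, 0, -0.4, 0.4, -0.3, 0, -0.4, 0.4, -0.4, 0, -0.5, 0.3, -0.4, 0, -0.8, 0.2, -0.4, 0, -0.6, 0.2, -0.4, 0, 0, 0, 0, 0],
)

```text
time: 4.58
ee_pos: [0.5986, -0.1265, 0.1234]
eef_rot: [0.993, 0.121, 0.0, 0.001]
ft_force: [1.4, -0.5, 0.3]
width: 0.0003
grip_force: 0.7
```

```bash
python3 nxt.py -2.0 -4.0 16
```

```text
4.5833 [ 0.5986 -0.1265  0.1234] [ 1.4 -0.5  0.3]
[[-0.9, -0.2, -0.5], [-0.7, -0.2, -0.4], [-0.7, -0.3, -0.3], [-0.6, -0.7, -0.3], [-0.5, -0.7, -0.3], [-0.4, -0.8, -0.3], [-0.2, -0.8, -0.2], [-0.1, -0.8, -0.2], [-0.0, -0.8, -0.1], [0.1, -0.8, -0.1], [0.1, -0.7, -0.0], [0.1, -0.6, 0.0], [0.3, -0.7, 0.1], [0.4, -0.7, 0.1], [0.3, -0.5, 0.2], [0.5, -0.6, 0.2]]
```

>>> arm_command(
  moves=[-0.9, -0.2, -0.5, 0, -0.7, -0.2, -0.4, 0, -0.7, -0.3, -0.3, 0, -0.6, -0.7, -0.3, 0, -0.5, -0.7, -0.3, 0, -0.4, -0.8, -0.3, 0, -0.2, -0.8, -0.2, 0, -0.1, -0.8, -0.2, 0, 0, -0.8, -0.1, 0, 0, 0, 0, 0],
)

```text
time: 5.42
ee_pos: [0.5459, -0.0812, 0.1487]
eef_rot: [0.992, 0.123, -0.0, -0.0]
ft_force: [0.0, 0.0, -0.2]
width: 0.0003
grip_force: 0.2
```

```bash
python3 nxt.py -3.3 -5.0 14
python3 - <<'E'
from bench import r
import cv2
i=r.camera("scene")[:,:,::-1][130:250,270:430]
cv2.imwrite("pics/s3.png",cv2.resize(i,None,fx=5,fy=5,interpolation=2))
E
```

```text
5.4167 [ 0.5459 -0.0812  0.1487] [ 0.   0.  -0.2]
[[-0.0, -0.9, -0.1], [0.1, -0.6, 0.0], [0.3, -0.7, 0.1], [0.3, -0.7, 0.1], [0.3, -0.6, 0.2], [0.5, -0.6, 0.2], [0.4, -0.5, 0.2], [0.6, -0.5, 0.3], [0.7, -0.3, 0.3], [0.5, -0.3, 0.3], [0.4, -0.2, 0.4], [0.5, -0.2, 0.4], [0.6, -0.1, 0.4], [0.6, -0.0, 0.4]]
```

View pics/s3.png

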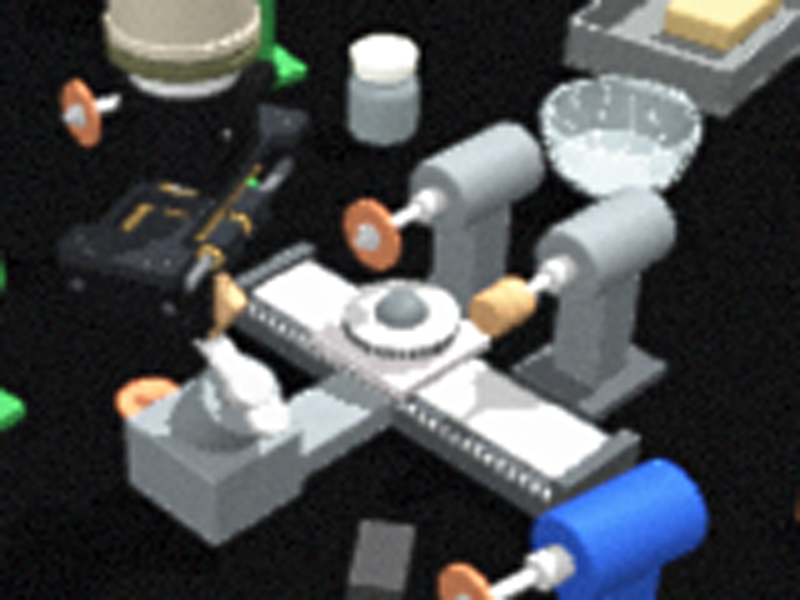

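Scene: the paddle has reached the up-slope side at crop (230,300) with the fingers behind it, and the carriage has moved towards the copper wheel (cabochon at crop (403,298)). I continue.

>>> arm_command(
  moves=[0, -0.9, -0.1, 0, 0.1, -0.6, 0, 0, 0.3, -0.7, 0.1, 0, 0.3, -0.7, 0.1, 0, 0.3, -0.6, 0.2, 0, 0.5, -0.6, 0.2, 0, 0.4, -0.5, 0.2, 0, 0.6, -0.5, 0.3, 0, 0.7, -0.3, 0.3, 0, 0.5, -0.3, 0.3, 0, 0, 0, 0, 0],
)

```text
time: 6.38
ee_pos: [0.569, -0.0177, 0.1317]
eef_rot: [0.992, 0.122, -0.0, -0.001]
ft_force: [-1.4, -0.2, 0.5]
width: -0.0001
grip_force: 0.2
```

```bash
python3 nxt.py -4.6 -6.6 16
```

```text
6.3833 [ 0.569  -0.0177  0.1317] [-1.4 -0.2  0.5]
[[0.3, -0.2, 0.3], [0.5, -0.2, 0.4], [0.5, -0.1, 0.4], [0.6, 0.0, 0.4], [0.6, 0.1, 0.4], [0.6, 0.2, 0.4], [0.6, 0.5, 0.3], [0.5, 0.5, 0.3], [0.4, 0.7, 0.3], [0.3, 0.7, 0.3], [0.2, 0.7, 0.2], [0.1, 0.6, 0.2], [0.0, 0.8, 0.1], [-0.0, 0.7, 0.1], [-0.0, 0.5, 0.0], [-0.0, 0.5, -0.0]]
```

>>> arm_command(
  moves=[0.3, -0.2, 0.3, 0, 0.5, -0.2, 0.4, 0, 0.5, -0.1, 0.4, 0, 0.6, 0, 0.4, 0, 0.6, 0.1, 0.4, 0, 0.6, 0.2, 0.4, 0, 0.6, 0.5, 0.3, 0, 0.5, 0.5, 0.3, 0, 0.4, 0.7, 0.3, 0, 0.3, 0.7, 0.3, 0, 0.2, 0.7, 0.2, 0, 0, 0, 0, 0],
)

```text
time: 7.38
ee_pos: [0.6256, -0.0372, 0.0949]
eef_rot: [0.993, 0.121, 0.0, 0.0]
ft_force: [0.4, -0.5, 0.3]
width: 0.0003
grip_force: 0.1
```

```bash
python3 nxt.py -6.1 -7.0 8
python3 - <<'E'
from bench import r
import cv2
i=r.camera("scene")[:,:,::-1][130:250,270:430]
cv2.imwrite("pics/s4.png",cv2.resize(i,None,fx=5,fy=5,interpolation=2))
E
```

```text
7.3833 [ 0.6256 -0.0372  0.0949] [ 0.4 -0.5  0.3]
[[0.3, 0.5, 0.2], [0.0, 0.7, 0.1], [-0.0, 0.6, 0.1], [-0.0, 0.5, 0.0], [-0.1, 0.6, -0.0], [-0.1, 0.5, -0.1], [-0.2, 0.6, -0.1], [-0.3, 0.6, -0.2]]
```

View pics/s4.png

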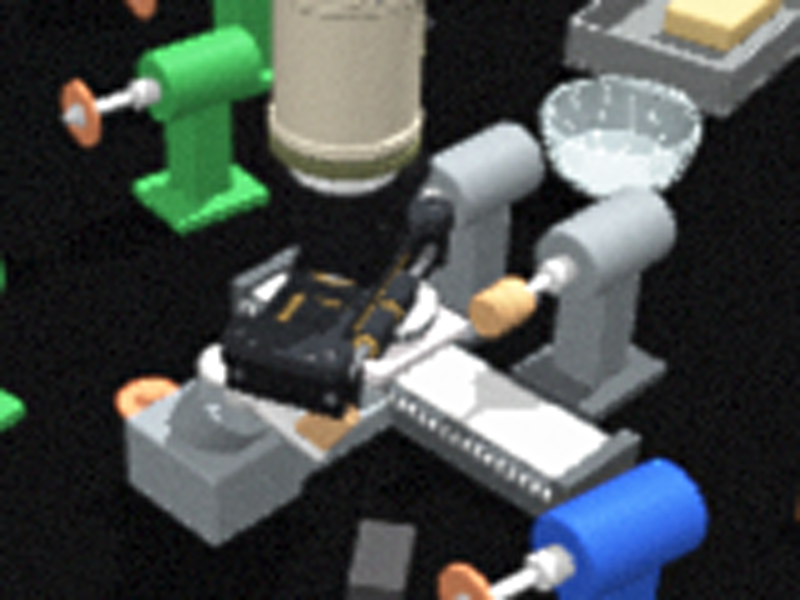

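Scene: the paddle is back near its start direction at crop (325,430), so about −6.1 rad. I push the last 0.8 rad, back off, lift and clear the view.

>>> arm_command(
  moves=[0.3, 0.5, 0.2, 0, 0, 0.7, 0.1, 0, 0, 0.6, 0.1, 0, 0, 0.5, 0, 0, -0.1, 0.6, 0, 0, -0.1, 0.5, -0.1, 0, -0.2, 0.6, -0.1, 0, 0, 0, 0, 0],
)

```text
time: 8.1
ee_pos: [0.6314, -0.0731, 0.0929]
eef_rot: [0.993, 0.122, -0.002, -0.002]
ft_force: [-9.5, 8.8, 3.5]
width: 0.0008
grip_force: 5.2
```

>>> arm_command(
  moves=[0.5, -1.0, 0, 0, 0, -1.0, 0, 0, 0, 0, -2.0, 0, 0, 0, -3.0, 0, 0, 0, -3.0, 0, 0, 0, -3.0, 0, 0, 0, -2.0, 0, -2.0, 2.0, 0, 0, -2.5, 2.5, 0, 0, -2.5, 2.5, 0, 0, -2.5, 2.5, 0, 0, -2.5, 2.5, 0, 0],
)

```text
time: 9.1
ee_pos: [0.5455, -0.2005, 0.224]
eef_rot: [0.993, 0.122, 0.001, 0.001]
ft_force: [0.3, -0.3, -0.4]
width: 0.0008
grip_force: 0.0
```

>>> arm_command(
  moves=[-2.5, 2.5, 0, 0, -2.5, 2.5, 0, 0, -2.5, 2.5, 0, 0, -2.5, 2.5, 0, 0, -2.5, 2.5, 0, 0, -2.5, 2.5, 0, 0, -2.0, 2.0, 0, 0, 0, 0, 0, 0],
)

```text
time: 9.77
ee_pos: [0.4175, -0.4116, 0.2235]
eef_rot: [0.993, 0.117, -0.001, 0.002]
ft_force: [-0.4, -0.7, -0.3]
width: 0.0005
grip_force: 0.0
```

Run:
```python
from bench import r
import cv2,numpy as np
s=r.read_state();print(s["time"],s["ee_pos"],s["ft_force"])
a=r.camera("top")[:,:,::-1]; b=r.camera("scene")[:,:,::-1]
cv2.imwrite("pics/top5.png",a);cv2.imwrite("pics/scene5.png",b)
A=cv2.resize(a[135:215,235:315],(400,400),interpolation=2)
B=cv2.resize(b[145:225,305:385],(400,400),interpolation=2)
cv2.imwrite("pics/f.png",np.hstack([A,B]))
```

```text
9.7667 [ 0.41754268 -0.41156296  0.22350876] [-0.35992621 -0.66424224 -0.29135745]
```

View pics/f.png

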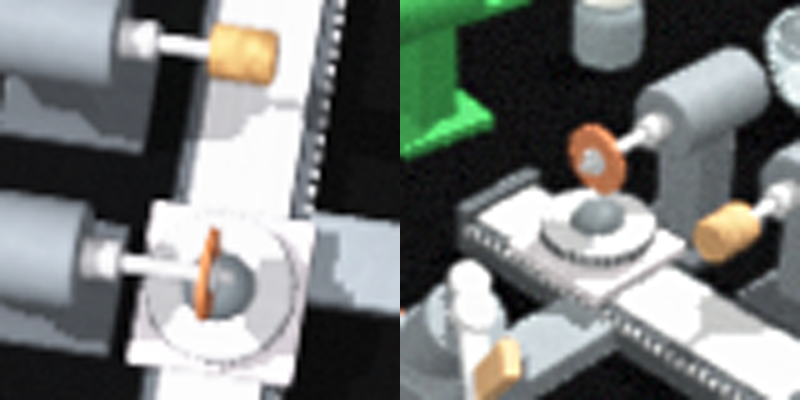

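Final view: the cabochon is under the copper wheel. Top crop: wheel centre (207,273), turntable centre (221,282), plate centre (221.5,292). Scene crop: apex (199,205), wheel centre (198,158), paddle (95,370). Now I put numbers on the offset.

Run:
```python
from car import *
T=r.camera_info("top");S=r.camera_info("scene")
t=lambda a,b:(235+a/5-.4,135+b/5-.4); s=lambda a,b:(305+a/5-.4,145+b/5-.4)
for n,c,p,z in[("wheel T",T,t(207,273),.115),("wheel S",S,s(198,158),.115),("turnt T",T,t(221,282),.064),("plate T",T,t(221.5,292),.047),("dome T",T,t(219,285),.072),("apex S",S,s(199,206),.079),("turnt S",S,s(199,226),.064)]:
    print(n,unproj(c,*p,z).round(4))
for q in(-.3,-.5,-.7,-.9,-1.1): print(q,[(proj(S,world(grip(q),*POSE))[0]-s(99,370)).round(1)])
```

```text
wheel T [-0.053  0.17   0.115]
wheel S [-0.0545  0.1727  0.115 ]
turnt T [-0.0487  0.1684  0.064 ]
plate T [-0.0515  0.1694  0.047 ]
dome T [-0.0517  0.1682  0.072 ]
apex S [-0.0488  0.1694  0.079 ]
turnt S [-0.0464  0.1675  0.064 ]
-0.3 [array([ 3.1, -0.2])]
-0.5 [array([0.2, 0. ])]
-0.7 [array([-2.8, -0.3])]
-0.9 [array([-5.9, -1.2])]
-1.1 [array([-8.7, -2.8])]
```

Run:
```python
from car import *
import cv2
for n,(cu,cv_),z in(("scene",(355,196),.070),("top",(281.6,172.6),.066)):
    C=r.camera_info(n); g=lambda f:cv2.imread(f"pics/{n}{f}.png").astype(np.float32)
    a,b=g(0),g(5); best=None
    # rendered move: warp the final picture by the homography of plane z for carriage shift d, compare with the first
    q=np.array([[-.04,-.04],[.04,-.04],[.04,.04],[-.04,.04]])
    c0=unproj(C,cu,cv_,z)[0]
    P=lambda c:proj(C,world(np.c_[q+[c,.17],np.full(4,z)],*POSE)).astype(np.float32)
    sq=np.float32([[0,0],[80,0],[80,80],[0,80]])
    A=cv2.warpPerspective(a,cv2.getPerspectiveTransform(P(.0005),sq),(80,80))
    mask=np.zeros((80,80),bool)
    mask[44:78,4:76]=0
    ds=np.arange(-.062,-.042,.0005); E=[]
    for d in ds:
        B=cv2.warpPerspective(b,cv2.getPerspectiveTransform(P(.0005+d),sq),(80,80))
        df=np.abs(A-B).mean(2); E.append([np.median(df),np.minimum(df,40).mean()])
    E=np.array(E); print(n,ds[E.argmin(0)],np.c_[ds,E][::4].round(3).tolist())
```

```text
scene [-0.053 -0.053] [[-0.062, 42.557, 28.947], [-0.06, 39.446, 27.804], [-0.058, 37.232, 26.489], [-0.056, 32.362, 24.614], [-0.054, 23.12, 21.784], [-0.052, 21.926, 21.547], [-0.05, 29.037, 23.717], [-0.048, 35.764, 26.061], [-0.046, 38.076, 27.665], [-0.044, 39.343, 28.759]]
top [-0.0525 -0.0525] [[-0.062, 37.978, 27.271], [-0.06, 34.927, 26.407], [-0.058, 31.35, 25.415], [-0.056, 27.84, 24.335], [-0.054, 23.803, 23.183], [-0.052, 22.322, 22.469], [-0.05, 24.021, 23.005], [-0.048, 26.224, 23.51], [-0.046, 28.015, 23.917], [-0.044, 29.909, 24.233]]
```

The carriage displacement is −52.7 mm by both cameras, so the apex is about 0.5–2.5 mm short of the wheel. That is inside tolerance, but there is plenty of time for a small nudge of about 0.2 rad.

>>> arm_command(
  moves=[2.0, -2.0, 0, 0, 2.5, -2.5, 0, 0, 2.5, -2.5, 0, 0, 2.5, -2.5, 0, 0, 2.5, -2.5, 0, 0, 2.5, -2.5, 0, 0, 2.5, -2.5, 0, 0, 2.5, -2.5, 0, 0, 2.5, -2.5, 0, 0, 2.5, -2.5, 0, 0, 2.5, -2.5, 0, 0, 2.0, -2.0, 0, 0],
)

```text
time: 10.87
ee_pos: [0.6348, -0.0484, 0.224]
eef_rot: [0.992, 0.124, 0.001, -0.0]
ft_force: [0.5, -0.7, 0.2]
width: 0.0005
grip_force: 0.0
```

>>> arm_command(
  moves=[0, 0, 0, 0, 0, 0, 0, 0],
)

```text
time: 11.03
ee_pos: [0.6342, -0.0492, 0.2236]
eef_rot: [0.992, 0.125, 0.0, -0.001]
ft_force: [-0.2, -0.5, 0.3]
width: 0.0006
grip_force: 0.0
```

Run:
```python
from h import *
from bench import r
s=r.read_state();print(s["time"],s["ee_pos"].round(4)); print(rows(s["ee_pos"],[[.6314,-.048,.2235],[.6314,-.048,.0935],[.6314,-.0731,.093],[.630,-.084,.095]],s["eef_rot"]).round(1).tolist())
```

```text
11.0333 [ 0.6342 -0.0492  0.2236]
[[-0.2, -0.2, 0.0], [-0.0, 0.0, 13.0], [-0.6, 2.4, 0.0], [-0.4, 1.0, -0.2]]
```

>>> arm_command(
  moves=[-0.2, -0.3, 2.0, 0, 0, 0, 3.0, 0, 0, 0, 3.0, 0, 0, 0, 3.0, 0, 0, 0, 2.0, 0, -0.2, 0.9, 0, 0, -0.2, 0.9, 0, 0, -0.2, 0.7, 0, 0, 0, 0, 0, 0],
)

```text
time: 11.78
ee_pos: [0.6305, -0.0768, 0.0952]
eef_rot: [0.993, 0.121, -0.001, -0.001]
ft_force: [-6.6, 6.2, 0.8]
width: 0.0005
grip_force: 3.6
```

Run:
```python
from h import *
from bench import r
s=r.read_state();print(s["time"],s["ee_pos"].round(4)); print(rows(s["ee_pos"],[[.6305,-.0825,.095]],s["eef_rot"]).round(1).tolist())
```

```text
11.7833 [ 0.6305 -0.0768  0.0952]
[[-0.1, 0.6, 0.0]]
```

>>> arm_command(
  moves=[-0.1, 0.3, 0, 0, -0.1, 0.2, 0, 0, 0, 0, 0, 0, 0, 0, 0, 0],
)

```text
time: 12.12
ee_pos: [0.6299, -0.0792, 0.0957]
eef_rot: [0.992, 0.123, -0.0, -0.002]
ft_force: [-9.6, 12.4, 4.4]
width: 0.0004
grip_force: 6.9
```

>>> arm_command(
  moves=[0.4, -1.0, 0, 0, 0.2, -1.2, 0, 0, 0, 0, -2.0, 0, 0, 0, -3.0, 0, 0, 0, -3.0, 0, 0, 0, -3.0, 0, 0, 0, -2.0, 0, -2.0, 2.0, 0, 0, -2.5, 2.5, 0, 0, -2.5, 2.5, 0, 0, -2.5, 2.5, 0, 0, -2.5, 2.5, 0, 0],
)

```text
time: 13.12
ee_pos: [0.5431, -0.2064, 0.2253]
eef_rot: [0.993, 0.122, 0.001, 0.001]
ft_force: [0.4, -0.3, -0.2]
width: 0.0005
grip_force: 0.0
```

>>> arm_command(
  moves=[-2.5, 2.5, 0, 0, -2.5, 2.5, 0, 0, -2.5, 2.5, 0, 0, -2.5, 2.5, 0, 0, -2.5, 2.5, 0, 0, -2.5, 2.5, 0, 0, -2.0, 2.0, 0, 0, 0, 0, 0, 0, 0, 0, 0, 0],
)

```text
time: 13.87
ee_pos: [0.4187, -0.4128, 0.2248]
eef_rot: [0.993, 0.12, 0.0, 0.001]
ft_force: [0.8, 0.8, 0.8]
width: 0.0006
grip_force: 0.0
```

Run:
```python
from car import *
import cv2
q=np.array([[-.04,-.04],[.04,-.04],[.04,.04],[-.04,.04]])
for n,z in(("scene",.07),("top",.066)):
    C=r.camera_info(n); b=r.camera(n)[:,:,::-1]; cv2.imwrite(f"pics/{n}6.png",b); b=b.astype(np.float32)
    P=lambda c:proj(C,world(np.c_[q+[c,.17],np.full(4,z)],*POSE)).astype(np.float32)
    sq=np.float32([[0,0],[80,0],[80,80],[0,80]]); ds=np.arange(-.064,-.044,.0005)
    for f in(0,5):
        a=cv2.imread(f"pics/{n}{f}.png").astype(np.float32); c0=.0005 if f==0 else -.0522
        A=cv2.warpPerspective(a,cv2.getPerspectiveTransform(P(c0),sq),(80,80))
        E=[np.median(np.abs(A-cv2.warpPerspective(b,cv2.getPerspectiveTransform(P(d),sq),(80,80))).mean(2)) for d in ds]
        print(n,f,"carriage x",ds[np.argmin(E)])
```

```text
scene 0 carriage x -0.05299999999999999
scene 5 carriage x -0.05249999999999999
top 0 carriage x -0.05399999999999999
top 5 carriage x -0.05249999999999999
```

The carriage is now at about −53 mm and the wheel at −52.5 to −53.5 mm, so it is centred. Handing in.

```bash
python3 -c "
from bench import r
print(r.close_job())"
```

```text
the job is handed in; nothing more can be done
None
```

I turned the crank about 1.1 turns clockwise and let go, leaving the grey cabochon under the copper wheel, off centre by about 1 mm along the rail as measured by camera; the job is handed in, but no verdict came back.

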